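# Flip open the taller card box

## Task

Two grey index-card boxes stand on the sign-in table; open the taller one: with the fingertips push its lid up by the turned-up lip and on over past upright, so that it stays open by its own weight, leaning back against its stop. Only push: do not grasp or lift anything, do not fling the lid, keep the shorter box shut, and leave both boxes and the things around them where they stand. Finish clear of everything.

Things in the scene. Friction and masses are not known exactly. Their poses are not given: they have to be found in the camera images.
- tall_box: the taller grey steel index-card box, 125 mm tall to its rim, 120 mm deep (its x), 166 mm wide (its y), about 1.8 kg, loose; origin at the centre of its underside, x to its back (hinge), -x to its front (lip), z up. At the start the front looks to the robot's right (-y), within 25 degrees. The boxes differ only in height and may have swapped places
- tall_lip (a point): middle of the front edge of the lip of the taller box's lid (moves with the lid). The lid is a 4 mm sheet, 170 mm wide, about 0.16 kg, lying on the rim; its lip is 100 mm wide, 4 mm thick, and stands out 36 mm in front of the box's front face, turned up 25 degrees: its edge is 18 mm above the rim when shut and there is free space below it. Edge to hinge axis: 157 mm
- tall_hinge (a point): middle of the hinge axis of the taller box's lid, at the height of the rim, in the middle of the back edge (fixed to the box, 60 mm behind its centre; the axis lies along the box's y)
- tall_lid (a joint): angle of the taller box's lid in rad: 0 shut, 1.57 upright, 1.95 fully over against its stop. The hinge is free (no spring, slight damping): short of upright the lid falls shut, past about 1.7 it falls open by itself
- short_box: the shorter grey steel index-card box, 80 mm tall to its rim, 120 mm deep (its x), 166 mm wide (its y), about 1.5 kg, loose; origin at the centre of its underside, x to its back (hinge), -x to its front (lip), z up. At the start the front looks to the robot's right (-y), within 25 degrees. The boxes differ only in height and may have swapped places
- short_lip (a point): middle of the front edge of the lip of the shorter box's lid (moves with the lid). The lid is a 4 mm sheet, 170 mm wide, about 0.16 kg, lying on the rim; its lip is 100 mm wide, 4 mm thick, and stands out 36 mm in front of the box's front face, turned up 25 degrees: its edge is 18 mm above the rim when shut and there is free space below it. Edge to hinge axis: 157 mm
- short_hinge (a point): middle of the hinge axis of the shorter box's lid, at the height of the rim, in the middle of the back edge (fixed to the box, 60 mm behind its centre; the axis lies along the box's y)
- short_lid (a joint): angle of the shorter box's lid in rad: 0 shut, 1.57 upright, 1.95 fully over against its stop. The hinge is free (no spring, slight damping): short of upright the lid falls shut, past about 1.7 it falls open by itself
- soap: blue clear pump bottle of hand soap, 195 mm tall, 57 x 71 mm, standing upright, loose; origin at the centre of its underside
- tape: roll of brown packing tape lying flat, 96 mm across, 48 mm high, loose; origin at the centre of its underside
- name_badge: flat clear name badge, 122 x 62 x 9 mm, lying loose; origin about its centre, on its underside
- felt_pen: green and white felt pen, 135 mm long, 17 mm thick, lying loose; origin about its centre, on its underside
Things that resemble listed ones, but are neither listed nor needed, are in the scene too. What is meant by the soap is not red, and is the larger of those in its own colour.

How it is judged:
On the way:
1. the taller box's lid is being pushed up by the fingers (value of joint tall_lid between 0.5 and 1.5 rad and contact force between the fingers and tall_box above 0.1 N), for 0.1 s.
At the end, for the whole second after the job is handed in: The taller box's lid rests over past upright (above 1.8 rad) and still; the shorter box's lid is shut (below 0.05 rad); both boxes and the soap, tape, badge and pen are within 30 mm of where they stood, the taller box flat and the soap upright (value of joint tall_lid above 1.8 rad and velocity of joint tall_lid below 0.1 rad/s and value of joint short_lid below 0.05 rad and distance of each of tall_box, short_box, soap, tape, name_badge, felt_pen from where it was at the start of the episode below 0.03 m and angle between tall_box's own z axis and vertical below 0.05 rad and linear speed of tall_box below 0.02 m/s and angle between soap's own z axis and vertical below 0.1 rad); the robot touches nothing.
It fails at once if the taller box is lifted, tipped or shoved (distance of tall_box from where it was at the start of the episode above 0.04 m or angle between tall_box's own z axis and vertical above 0.15 rad).
It fails at once if the shorter box is opened or shoved (value of joint short_lid above 0.15 rad or distance of short_box from where it was at the start of the episode above 0.04 m).
It fails at once if the lid is flung (velocity of joint tall_lid above 6 rad/s).
It fails at once if the box or its lid is gripped or pressed hard (contact force between the fingers and tall_box above 30 N).
It fails at once if the soap, tape, badge or pen is knocked, lifted or carried (distance of any of soap, tape, name_badge, felt_pen from where it was at the start of the episode above 0.04 m).
It also fails if it takes over 51 s, if anything falls off the work surface, if the arm or the gripper's body presses on something with over 40 N, if the wrist force passes 120 N, or if a joint passes its speed limit or range.

## Robot

A 7-joint arm with a two-finger parallel gripper is mounted at the origin on a cart in front of the work surface, level with it; the furniture and walls round the work are solid. World frame = base frame: x ahead of the robot, y to its left, z up, the work surface at z = 0. Lengths are in m, angles in rad, forces in N, time in s.
With the tool pointing down it reaches from about 0.425 to 0.825 m from the base axis. Payload 3.6 kg.
Tool frame: the origin (TCP) lies midway between the tips of the shut fingers; the grasp point (between the pads) lies 19 mm behind it (r.grip_point_offset is the distance from the TCP to the grasp point, in m); z points along the fingers, y is the line along which they close (so a half turn about z gives the same grasp; the last joint's range is limited). The gripper opens to 85 mm and grips with 20 to 120 N. Pads are 22 mm wide; open, the fingers measure 114 mm over their backs; the gripper's body (76 mm by 85 mm) begins 54 mm behind the grasp point. The pads swing forward as they close: fully open they stand 13 mm farther back than shut.
Start: joints at [1.19, 0.615, -0.013, 1.423, 0.008, 1.103, -0.04], TCP at [0.226, -0.609, 0.231] pointing down, gripper open.
Joint ranges: [-3.12, 3.12], [-0.3, 2.06], [-1.34, 1.32], [0.26, 2.42], [-1.36, 4.5], [0.01, 1.98], [-2.84, 2.84]. Speed limits (rad/s): [2.79, 2.79, 3.14, 3.14, 3.14, 3.14, 3.14].

## Interface

Orientations are given as a rotation vector (axis times angle).
In Python, from station import r gives the robot as it stands. The module is installed in compiled form; this text tells all that it offers.
- The arm moves only by the tool play_rows, never from a script. Its argument "commands" is a list of rows, each an object of numbers: "fingers": the gripper's target within -1 to 1 (fully open at 1, half-way at 0, shut at -1); "x", "y", "z": the shift along the world's x, y, z each as a share of 2 cm, from -1 to 1; "rx", "ry", "rz": the turn, a rotation vector about the world's x, y, z each as a share of 180 degrees, from -1 to 1. A call has 1 to 20 rows; each row shifts and turns the commanded pose from where the row before left it; what a row does not reach is not made up. A row lasts 1/8 s, in which the tool goes at most 62.5 mm and 10.7 degrees, less where a joint would pass 70% of its speed; a pose out of reach is approached as far as the arm can. A call with a number of a shift or a turn outside -1 to 1 is refused whole. A call with a gripper value outside its range is refused whole. The fingers move at their own pace and stop on an object; "grip_force" is the grip in N (left out, the last holds). Time passes only in rows, so rows that do not move let the fingers close. It gives the time, the measured TCP pose, the force, the opening and the grip force at its end, in the units of the state.
- r.get_obs(): the state, without advancing time (a new reading comes with each control period).
- r.get_image(name): name is "scene" or "top" or "wrist"; returns a dict with "color" (480x640x3 uint8, red, green, blue), "camera_matrix" (3x3 intrinsics, pixels), "R" (3x3) and "t" (3): a world point X has camera coordinates R X + t. Camera axes: x right, y down, z forward; pixel columns grow to the right and rows downward; lengths in m; the calibration is good to about 2 mm. A picture is of the moment at which its call begins. There is no depth.
- r.hand_in(): hands the job in; it is judged then, once.
Trained networks look in a picture, given as the dict that the camera call returned (one of the last four; its "shot" number tells which), for a name from the list of things; names that differ only in an ending like _2 or _b are one class to them, and where a whole thing is asked for, a point or a joint stands for the part that bears it (a point fixed in the world has none). Each returns a list of dicts, best first, with "conf" (0 to 1); they miss things now and then, are a little off and sometimes report something else, mostly with a low value. They report only what shows in the picture. A call takes as long as a camera call. They do not tell look-alikes from the thing itself.
- r.find_in(name, picture): "position" ([x, y, z] in m, in world coordinates, good to about 4 mm: the middle of the surface that is visible of it).
- r.cut_out(name, picture): "pixels" (480x640 bool, what is visible of it).
The state is a dict: "time": time; "joint_pos": joint angles; "qvel": joint speeds; "joint_efforts": joint torques, N m; "tcp_pos": TCP position; "eef_rot": TCP orientation; "wrist_force": force on the tool from outside, world axes, zero at the start; "wrist_torque": the same for the moment, N m; "width": opening from 0.0 (shut) to 1.0 (fully open); "gripper_force": force on a finger pad.
Only numpy, scipy, OpenCV 4.12 (cv2) and the standard library are available. Lean on these libraries where they do the work, as an engineer would, in place of code of your own. Each camera call takes 0.05 s, during which the arm holds its last target. There are 200 camera calls.

## Working session

There is one attempt and no reset: what is moved stays moved. The work goes in short steps, Python scripts to look and compute and a tool call to move; the robot and the scene stay as the last step left them, time stands still between calls to the robot, and variables do not carry over. Pictures are saved under pics/ and viewed, at most 10 in all, crops included, and the job is handed in when it is done.

Besides the shell and the picture viewer there is one more tool, called after "Request:" in YAML: its name, and indented under it one key for each argument. play_rows: Moves the arm, as the interface text tells. Shift numbers are shares of 2 cm and turn numbers shares of 180 degrees, none past 1 either way. Its arguments: {"type":"object","properties":{"commands":{"type":"array","items":{"type":"object","properties":{"fingers":{"type":"number"},"x":{"type":"number"},"y":{"type":"number"},"z":{"type":"number"},"rx":{"type":"number"},"ry":{"type":"number"},"rz":{"type":"number"}}}},"grip_force":{"type":"number"}},"required":["commands"]}

```bash
mkdir -p pics; python3 - <<'E'
from station import r
import cv2,numpy as np
o=r.get_obs();print(o['time'],o['tcp_pos'],o['eef_rot'],o['width'])
for c in ['scene','top']:
    p=r.get_image(c);cv2.imwrite(f'pics/{c}0.png',p['color'][:,:,::-1])
    print(c,p['R'].round(3).tolist(),p['t'].round(3))
    for n in ['tall_box','short_box','tall_lip','tall_hinge','short_lip','short_hinge','soap','tape','name_badge','felt_pen']:
        print(n,[(np.round(d['position'],3).tolist(),round(d['conf'],2)) for d in r.find_in(n,p)][:4])
E
```

```text
0.0 [ 0.22555673 -0.60876485  0.23011625] [-3.08972462e+00 -5.54009129e-01  7.40504506e-04] 1.0014809618085585
scene [[-0.757, -0.653, 0.02], [-0.357, 0.388, -0.85], [0.547, -0.651, -0.526]] [0.475 0.219 1.704]
tall_box [([0.503, 0.279, 0.111], 0.88)]
short_box [([0.552, -0.122, 0.077], 0.84), ([0.527, 0.238, 0.13], 0.37)]
tall_lip [([0.529, 0.234, 0.128], 0.82)]
tall_hinge [([0.569, -0.167, 0.085], 0.63), ([0.501, 0.279, 0.114], 0.55)]
short_lip [([0.569, -0.165, 0.084], 0.64)]
short_hinge [([0.558, -0.127, 0.074], 0.56), ([0.527, 0.241, 0.135], 0.31)]
soap [([0.634, 0.485, 0.094], 0.94), ([0.445, 0.451, 0.035], 0.75), ([0.542, 0.658, 0.094], 0.72), ([0.678, 0.358, 0.062], 0.71)]
tape [([0.447, 0.452, 0.035], 0.73)]
name_badge [([0.391, -0.005, 0.005], 0.68)]
felt_pen [([0.372, -0.251, 0.014], 0.48)]
top [[-0.007, -1.0, -0.01], [-0.995, 0.008, -0.098], [0.098, 0.009, -0.995]] [0.19  0.542 1.293]
tall_box [([0.525, 0.238, 0.133], 0.77), ([0.446, 0.45, 0.044], 0.74)]
short_box []
tall_lip [([0.529, 0.235, 0.13], 0.77), ([0.57, -0.16, 0.085], 0.5)]
tall_hinge [([0.532, 0.237, 0.131], 0.71)]
short_lip [([0.57, -0.172, 0.082], 0.76), ([0.449, 0.451, 0.047], 0.24)]
short_hinge [([0.568, -0.165, 0.085], 0.68)]
soap [([0.667, 0.342, 0.086], 0.76), ([0.555, 0.63, 0.122], 0.69), ([0.641, 0.458, 0.12], 0.59)]
tape [([0.45, 0.45, 0.046], 0.66)]
name_badge [([0.388, -0.011, 0.004], 0.62)]
felt_pen []
```

View pics/scene0.png

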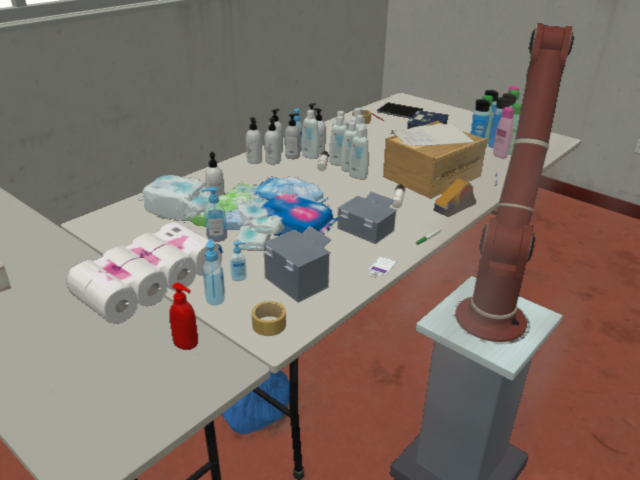

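View pics/top0.png

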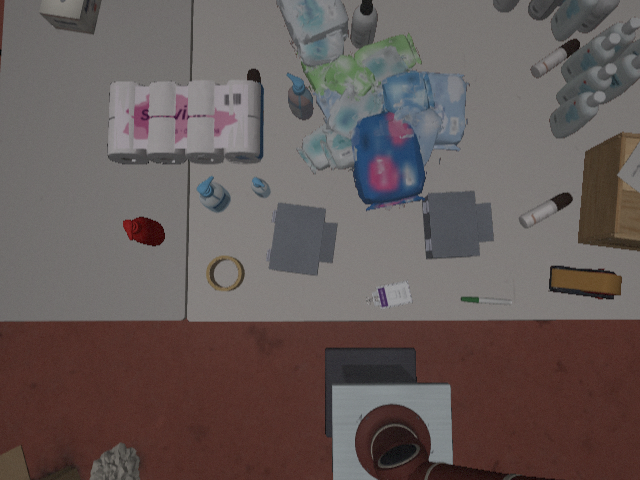

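The scene view shows the tall box at (297,262) and the short box at (367,216). In the top view they are at (300,240) and (457,225), both with their lips to the right (-y). The tape is at (225,273) and the badge at (392,295). I'll fit the box poses to their silhouettes and confirm with a crop.

```bash
cat > fit.py <<'E'
import cv2,numpy as np
from scipy.optimize import minimize
def proj(p,X):
    c=X@p['R'].T+p['t']; u=c@p['camera_matrix'].T; return u[:,:2]/u[:,2:]
def polys(q,H):
    x,y,a=q; c,s=np.cos(a),np.sin(a)
    W=lambda P:np.array([[x+c*u-s*v,y+s*u+c*v,z] for u,v,z in P])
    box=W([(u,v,z) for u in(-.06,.06) for v in(-.083,.083) for z in(0,H)]+[(u,v,H+.004) for u in(-.06,.06) for v in(-.085,.085)])
    lip=W([(u,v,z) for v in(-.05,.05) for u,z in((-.06,H+.002),(-.096,H+.018))])
    return box,lip
def render(p,q,H):
    m=np.zeros((480,640),np.uint8)
    for P in polys(q,H): cv2.fillConvexPoly(m,cv2.convexHull((proj(p,P)*16).round().astype(np.int32)),1,shift=4)
    return m>0
def fit(views,q0,H):
    f=lambda q:sum(1-(render(p,q,H)&m).sum()/(render(p,q,H)|m).sum() for p,m in views)
    S=np.array([q0]+[np.array(q0)+d for d in np.diag([.02,.02,.2])])
    return minimize(f,q0,method='Nelder-Mead',options=dict(initial_simplex=S,xatol=2e-4,fatol=1e-4))
E
python3 - <<'E'
from station import r
from fit import *
V={c:r.get_image(c) for c in('top','scene')}
for n,near,H,q0 in(('tall_box',(.525,.238,.13),.125,(.53,.25,1.5)),('short_box',(.57,-.16,.085),.08,(.57,-.12,1.57))):
    views=[]
    for c,p in V.items():
        uv=proj(p,np.array([near]))[0].astype(int)
        ms=[d['pixels'] for k in(n,n.replace('box','lip')) for d in r.cut_out(k,p) if d['pixels'][uv[1],uv[0]]]
        print(n,c,[int(m.sum()) for m in ms])
        if ms: views.append((p,ms[0]))
    for vs in [views]+[[v] for v in views]:
        s=fit(vs,q0,H);print(s.x.round(4),round(s.fun,3))
    q=fit(views,q0,H).x
    for c in V:
        for P in polys(q,H):
            cv2.polylines(V[c]['color'],[cv2.convexHull(proj(V[c],P).round().astype(np.int32))],True,(255,0,0),1)
a=V['top']['color'][170:310,200:520];b=V['scene']['color'][180:310,240:420]
a=cv2.resize(a,(686,300));b=cv2.resize(b,(415,300))
cv2.imwrite('pics/fit.png',cv2.resize(np.hstack([a,b]),(800,218*1))[:,:,::-1]) if 0 else cv2.imwrite('pics/fit.png',np.vstack([a,np.pad(b,((0,0),(0,271),(0,0)))])[:,:,::-1])
E
```

```text
tall_box top [3913, 3855, 3926]
tall_box scene [3813, 1620]
[0.5355 0.2462 1.4297] 0.072
[0.5355 0.2467 1.4358] 0.043
[0.5353 0.2437 1.416 ] 0.022
short_box top [3947, 3705, 4033]
short_box scene [2186, 1113]
[ 0.5732 -0.1592  1.6283] 0.101
[ 0.574  -0.1603  1.627 ] 0.06
[ 0.5753 -0.1612  1.5898] 0.039
```

View pics/fit.png

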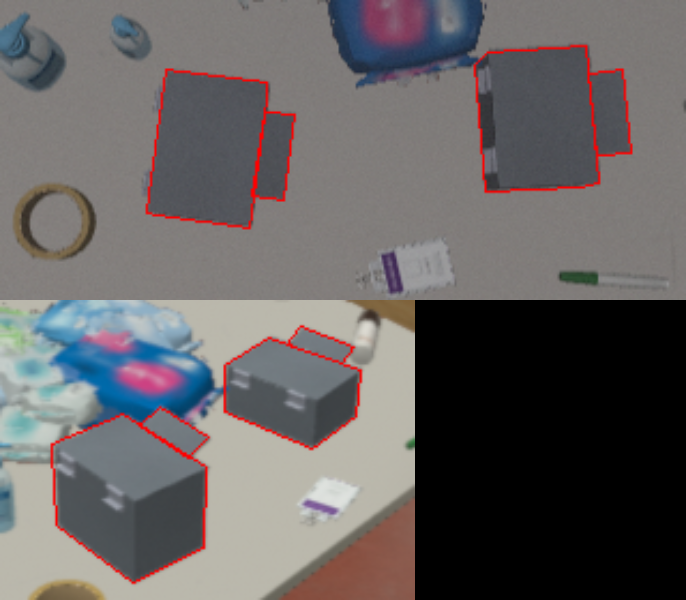

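The tall box at top-view (300,240) fits the 125 mm model in both cameras: centre (0.535, 0.246), yaw 1.43. The box at (457,225) fits the 80 mm model, so the target is clear. Next I'll move to the gap between them with the fingers shut.

Request:
play_rows:
  commands:
    - {"fingers": -1, "x": 0.39, "y": 0.93, "z": 0.3, "rz": 0.0096}
    - {"x": 0.39, "y": 0.93, "z": 0.3, "rz": 0.0096}
    - {"x": 0.39, "y": 0.93, "z": 0.3, "rz": 0.0096}
    - {"x": 0.39, "y": 0.93, "z": 0.3, "rz": 0.0096}
    - {"x": 0.39, "y": 0.93, "z": 0.3, "rz": 0.0096}
    - {"x": 0.39, "y": 0.93, "z": 0.3, "rz": 0.0096}
    - {"x": 0.39, "y": 0.93, "z": 0.3, "rz": 0.0096}
    - {"x": 0.39, "y": 0.93, "z": 0.3, "rz": 0.0096}
    - {"x": 0.39, "y": 0.93, "z": 0.3, "rz": 0.0096}
    - {"x": 0.39, "y": 0.93, "z": 0.3, "rz": 0.0096}
    - {"x": 0.39, "y": 0.93, "rz": 0.0096}
    - {"x": 0.39, "y": 0.93, "rz": 0.0096}
    - {"x": 0.39, "y": 0.93, "rz": 0.0096}
    - {"x": 0.39, "y": 0.93, "rz": 0.0096}
    - {"x": 0.39, "y": 0.93, "rz": 0.0096}
    - {"x": 0.39, "y": 0.93, "rz": 0.0096}
    - {"x": 0.39, "y": 0.93, "rz": 0.0096}
    - {"x": 0.39, "y": 0.93, "rz": 0.0096}
    - {"x": 0.39, "y": 0.93, "rz": 0.0096}
    - {"x": 0.39, "y": 0.93, "rz": 0.0096}

```text
invalid input
```

Request:
play_rows:
  commands:
    - {"x": 0.39, "y": 0.93, "rz": 0.0096}
    - {"x": 0.39, "y": 0.93, "rz": 0.0096}
    - {"x": 0.39, "y": 0.93, "rz": 0.0096}
    - {"x": 0.39, "y": 0.93, "rz": 0.0096}
    - {"x": 0.39, "y": 0.93, "rz": 0.0096}
    - {"x": 0.39, "y": 0.93, "rz": 0.0096}
    - {"x": 0.39, "y": 0.93, "rz": 0.0096}
    - {"x": 0.39, "y": 0.93, "rz": 0.0096}
    - {"x": 0.39, "y": 0.93, "rz": 0.0096}
    - {"x": 0.39, "y": 0.93, "rz": 0.0096}
    - {"x": 0.39, "y": 0.93, "rz": 0.0096}
    - {"x": 0.39, "y": 0.93, "rz": 0.0096}
    - {"x": 0.39, "y": 0.93, "rz": 0.0096}
    - {"x": 0.39, "y": 0.93, "rz": 0.0096}
    - {"x": 0.39, "y": 0.93, "rz": 0.0096}
    - {"x": 0.39, "y": 0.93, "rz": 0.0096}

```text
invalid input
```

Request:
play_rows:
  commands:
    - {"x": 0.39, "y": 0.93, "z": 0.3, "rx": 0, "ry": 0, "rz": 0.0096, "fingers": -1}

```text
time: 1.72
tcp_pos: [0.2321, -0.5916, 0.2365]
eef_rot: [-3.084, -0.598, 0.002]
wrist_force: [0.3, -1.1, 0.0]
width: 0.818
gripper_force: 0.0
```

All keys must be present in each row.

Request:
play_rows:
  commands:
    - {"x": 0.39, "y": 0.93, "z": 0.3, "rx": 0, "ry": 0, "rz": 0.0096, "fingers": -1}
    - {"x": 0.39, "y": 0.93, "z": 0.3, "rx": 0, "ry": 0, "rz": 0.0096, "fingers": -1}
    - {"x": 0.39, "y": 0.93, "z": 0.3, "rx": 0, "ry": 0, "rz": 0.0096, "fingers": -1}
    - {"x": 0.39, "y": 0.93, "z": 0.3, "rx": 0, "ry": 0, "rz": 0.0096, "fingers": -1}
    - {"x": 0.39, "y": 0.93, "z": 0.3, "rx": 0, "ry": 0, "rz": 0.0096, "fingers": -1}
    - {"x": 0.39, "y": 0.93, "z": 0.3, "rx": 0, "ry": 0, "rz": 0.0096, "fingers": -1}
    - {"x": 0.39, "y": 0.93, "z": 0.3, "rx": 0, "ry": 0, "rz": 0.0096, "fingers": -1}
    - {"x": 0.39, "y": 0.93, "z": 0.3, "rx": 0, "ry": 0, "rz": 0.0096, "fingers": -1}
    - {"x": 0.39, "y": 0.93, "z": 0.3, "rx": 0, "ry": 0, "rz": 0.0096, "fingers": -1}
    - {"x": 0.39, "y": 0.93, "z": 0, "rx": 0, "ry": 0, "rz": 0.0096, "fingers": -1}
    - {"x": 0.39, "y": 0.93, "z": 0, "rx": 0, "ry": 0, "rz": 0.0096, "fingers": -1}
    - {"x": 0.39, "y": 0.93, "z": 0, "rx": 0, "ry": 0, "rz": 0.0096, "fingers": -1}
    - {"x": 0.39, "y": 0.93, "z": 0, "rx": 0, "ry": 0, "rz": 0.0096, "fingers": -1}
    - {"x": 0.39, "y": 0.93, "z": 0, "rx": 0, "ry": 0, "rz": 0.0096, "fingers": -1}
    - {"x": 0.39, "y": 0.93, "z": 0, "rx": 0, "ry": 0, "rz": 0.0096, "fingers": -1}
    - {"x": 0.39, "y": 0.93, "z": 0, "rx": 0, "ry": 0, "rz": 0.0096, "fingers": -1}
    - {"x": 0.39, "y": 0.93, "z": 0, "rx": 0, "ry": 0, "rz": 0.0096, "fingers": -1}

```text
time: 3.85
tcp_pos: [0.3667, -0.2734, 0.2913]
eef_rot: [2.829, 1.366, 0.0]
wrist_force: [0.1, 0.3, -0.8]
width: -0.002
gripper_force: 0.0
```

Request:
play_rows:
  commands:
    - {"x": 0.39, "y": 0.93, "z": 0, "rx": 0, "ry": 0, "rz": 0.0096, "fingers": -1}
    - {"x": 0.39, "y": 0.93, "z": 0, "rx": 0, "ry": 0, "rz": 0.0096, "fingers": -1}
    - {"x": 0.39, "y": 0.93, "z": 0, "rx": 0, "ry": 0, "rz": 0.0096, "fingers": -1}
    - {"x": 0.39, "y": 0.93, "z": 0, "rx": 0, "ry": 0, "rz": 0.0096, "fingers": -1}
    - {"x": 0.39, "y": 0.93, "z": 0, "rx": 0, "ry": 0, "rz": 0.0096, "fingers": -1}
    - {"x": 0.39, "y": 0.93, "z": 0, "rx": 0, "ry": 0, "rz": 0.0096, "fingers": -1}
    - {"x": 0.39, "y": 0.93, "z": 0, "rx": 0, "ry": 0, "rz": 0.0096, "fingers": -1}
    - {"x": 0.39, "y": 0.93, "z": 0, "rx": 0, "ry": 0, "rz": 0.0096, "fingers": -1}
    - {"x": 0.39, "y": 0.93, "z": 0, "rx": 0, "ry": 0, "rz": 0.0096, "fingers": -1}
    - {"x": 0.39, "y": 0.93, "z": 0, "rx": 0, "ry": 0, "rz": 0.0096, "fingers": -1}
    - {"x": 0.39, "y": 0.93, "z": 0, "rx": 0, "ry": 0, "rz": 0.0096, "fingers": -1}
    - {"x": 0.39, "y": 0.93, "z": 0, "rx": 0, "ry": 0, "rz": 0.0096, "fingers": -1}
    - {"x": 0.39, "y": 0.93, "z": 0, "rx": 0, "ry": 0, "rz": 0.0096, "fingers": -1}
    - {"x": 0.39, "y": 0.93, "z": 0, "rx": 0, "ry": 0, "rz": 0.0096, "fingers": -1}
    - {"x": 0.39, "y": 0.93, "z": 0, "rx": 0, "ry": 0, "rz": 0.0096, "fingers": -1}
    - {"x": 0.39, "y": 0.93, "z": 0, "rx": 0, "ry": 0, "rz": 0.0096, "fingers": -1}

```text
time: 5.85
tcp_pos: [0.4915, 0.0241, 0.2913]
eef_rot: [-2.421, -2.002, 0.0]
wrist_force: [0.5, 0.2, -0.1]
width: 0.001
gripper_force: 0.0
```

Request:
play_rows:
  commands:
    - {"x": 0, "y": 0, "z": 0, "rx": 0.035, "ry": -0.005, "rz": 0.002, "fingers": -1}
    - {"x": 0, "y": 0, "z": 0, "rx": 0.035, "ry": -0.005, "rz": 0.002, "fingers": -1}
    - {"x": 0, "y": 0, "z": 0, "rx": 0.035, "ry": -0.005, "rz": 0.002, "fingers": -1}
    - {"x": 0, "y": 0, "z": 0, "rx": 0.035, "ry": -0.005, "rz": 0.002, "fingers": -1}
    - {"x": 0, "y": 0, "z": 0, "rx": 0.035, "ry": -0.005, "rz": 0.002, "fingers": -1}
    - {"x": 0, "y": 0, "z": 0, "rx": 0.035, "ry": -0.005, "rz": 0.002, "fingers": -1}
    - {"x": 0, "y": 0, "z": 0, "rx": 0.035, "ry": -0.005, "rz": 0.002, "fingers": -1}
    - {"x": 0, "y": 0, "z": 0, "rx": 0.035, "ry": -0.005, "rz": 0.002, "fingers": -1}
    - {"x": 0, "y": 0, "z": 0, "rx": 0, "ry": 0, "rz": 0, "fingers": -1}
    - {"x": 0, "y": 0, "z": 0, "rx": 0, "ry": 0, "rz": 0, "fingers": -1}

```text
time: 7.1
tcp_pos: [0.4913, 0.0239, 0.2919]
eef_rot: [-1.815, -1.586, -0.847]
wrist_force: [-0.7, 1.2, -0.4]
width: 0.003
gripper_force: 0.0
```

```bash
cat > st.py <<'E'
from station import r
from scipy.spatial.transform import Rotation as R
import numpy as np
bx=np.array([np.cos(1.43),np.sin(1.43)]);by=np.array([-bx[1],bx[0]]);h=np.array([.535,.246])+.06*bx
def st():
    o=r.get_obs();p=np.array(o['tcp_pos']);d=p[:2]-h
    print('t',round(o['time'],2),'tcp',p.round(4),'| front of hinge u=%.4f side v=%.4f z-rim=%.4f'%(-d@bx,d@by,p[2]-.125))
    M=R.from_rotvec(o['eef_rot']).as_matrix();print('toolz',M[:,2].round(3),'tooly',M[:,1].round(3),'q',np.round(o['joint_pos'],2),'F',np.round(o['wrist_force'],1))
E
python3 -c "from st import *;st()"
```

```text
t 7.1 tcp [0.4913 0.0239 0.2919] | front of hinge u=0.2861 side v=0.0121 z-rim=0.1669
toolz [ 0.088  0.771 -0.631] tooly [ 0.992 -0.127 -0.016] q [ 0.91  0.58 -0.81  1.87 -0.58  1.    0.4 ] F [-0.7  1.2 -0.4]
```

Request:
play_rows:
  commands:
    - {"x": 0.09, "y": 0.29, "z": -0.84, "rx": 0, "ry": 0, "rz": 0, "fingers": -1}
    - {"x": 0.09, "y": 0.29, "z": -0.84, "rx": 0, "ry": 0, "rz": 0, "fingers": -1}
    - {"x": 0.09, "y": 0.29, "z": -0.84, "rx": 0, "ry": 0, "rz": 0, "fingers": -1}
    - {"x": 0.09, "y": 0.29, "z": -0.84, "rx": 0, "ry": 0, "rz": 0, "fingers": -1}
    - {"x": 0.09, "y": 0.29, "z": -0.84, "rx": 0, "ry": 0, "rz": 0, "fingers": -1}
    - {"x": 0.09, "y": 0.29, "z": -0.84, "rx": 0, "ry": 0, "rz": 0, "fingers": -1}
    - {"x": 0.09, "y": 0.29, "z": -0.84, "rx": 0, "ry": 0, "rz": 0, "fingers": -1}
    - {"x": 0.09, "y": 0.29, "z": -0.84, "rx": 0, "ry": 0, "rz": 0, "fingers": -1}
    - {"x": 0.09, "y": 0.29, "z": -0.84, "rx": 0, "ry": 0, "rz": 0, "fingers": -1}
    - {"x": 0.09, "y": 0.29, "z": -0.84, "rx": 0, "ry": 0, "rz": 0, "fingers": -1}
    - {"x": 0.09, "y": 0.29, "z": -0.84, "rx": 0, "ry": 0, "rz": 0, "fingers": -1}
    - {"x": 0.09, "y": 0.29, "z": -0.84, "rx": 0, "ry": 0, "rz": 0, "fingers": -1}
    - {"x": 0, "y": 0, "z": 0, "rx": 0, "ry": 0, "rz": 0, "fingers": -1}
    - {"x": 0, "y": 0, "z": 0, "rx": 0, "ry": 0, "rz": 0, "fingers": -1}

```text
time: 8.85
tcp_pos: [0.5133, 0.093, 0.0908]
eef_rot: [-1.815, -1.586, -0.849]
wrist_force: [-0.6, 0.5, -0.5]
width: 0.002
gripper_force: 0.0
```

```bash
python3 - <<'E'
from st import *;import cv2
st()
c=[cv2.resize(r.get_image(n)['color'][a:b,e:f],(400,300)) for n,a,b,e,f in(('scene',170,320,230,430),('top',160,310,220,420))]
cv2.imwrite('pics/a.png',np.hstack(c)[:,:,::-1])
E
```

```text
t 8.85 tcp [0.5133 0.093  0.0908] | front of hinge u=0.2145 side v=0.0001 z-rim=-0.0342
toolz [ 0.089  0.771 -0.631] tooly [ 0.992 -0.127 -0.015] q [ 0.73  0.95 -0.79  2.02 -0.6   0.49  0.6 ] F [-0.6  0.5 -0.5]
```

View pics/a.png

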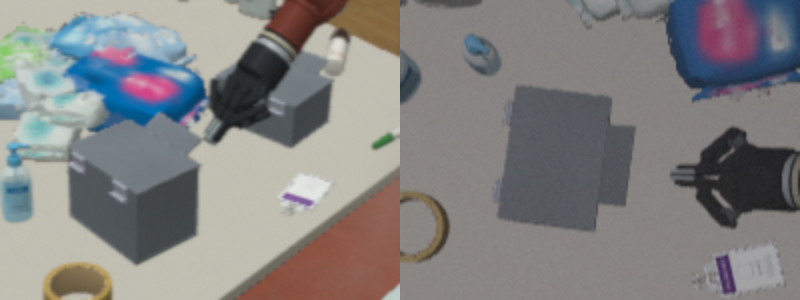

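The crop shows the fingertips at (672,175), level with the middle of the lip at (625,165), with the arm clear of the short box. Now I'll slide under the lip and compute the arc.

Request:
play_rows:
  commands:
    - {"x": 0.1, "y": 0.74, "z": 0, "rx": 0, "ry": 0, "rz": 0, "fingers": -1}
    - {"x": 0.1, "y": 0.74, "z": 0, "rx": 0, "ry": 0, "rz": 0, "fingers": -1}
    - {"x": 0.1, "y": 0.74, "z": 0, "rx": 0, "ry": 0, "rz": 0, "fingers": -1}
    - {"x": 0.1, "y": 0.74, "z": 0, "rx": 0, "ry": 0, "rz": 0, "fingers": -1}
    - {"x": 0.1, "y": 0.74, "z": 0, "rx": 0, "ry": 0, "rz": 0, "fingers": -1}
    - {"x": 0, "y": 0, "z": 0.5, "rx": 0, "ry": 0, "rz": 0, "fingers": -1}
    - {"x": 0, "y": 0, "z": 0.5, "rx": 0, "ry": 0, "rz": 0, "fingers": -1}

```text
time: 9.82
tcp_pos: [0.5227, 0.1663, 0.1103]
eef_rot: [-1.817, -1.583, -0.848]
wrist_force: [0.6, 0.0, -0.5]
width: -0.001
gripper_force: 0.0
```

```bash
python3 - <<'E'
from st import *
st()
b=np.radians(np.linspace(-6,100,25));rad=np.linspace(.141,.115,25)
u,w=rad*np.cos(b),rad*np.sin(b)
for k in range(24):
    d=-(u[k+1]-u[k]);print(k,round(np.degrees(b[k+1])),round(d*bx[0]/.02,2),round(d*bx[1]/.02,2),round((w[k+1]-w[k])/.02,2))
E
```

```text
t 9.82 tcp [0.5227 0.1663 0.1103] | front of hinge u=0.1406 side v=0.0010 z-rim=-0.0147
toolz [ 0.089  0.771 -0.631] tooly [ 0.992 -0.129 -0.017] q [ 0.62  0.93 -0.85  2.03 -0.68  0.39  0.55] F [ 0.6  0.  -0.5]
0 -2 0.0 0.02 0.54
1 3 0.01 0.06 0.54
2 7 0.01 0.1 0.53
3 12 0.02 0.14 0.51
4 16 0.03 0.18 0.5
5 20 0.03 0.21 0.48
6 25 0.03 0.25 0.46
7 29 0.04 0.28 0.43
8 34 0.04 0.31 0.4
9 38 0.05 0.34 0.38
10 43 0.05 0.36 0.35
11 47 0.05 0.38 0.31
12 51 0.06 0.4 0.28
13 56 0.06 0.42 0.25
14 60 0.06 0.43 0.21
15 65 0.06 0.44 0.17
16 69 0.06 0.45 0.14
17 74 0.06 0.46 0.1
18 78 0.07 0.46 0.06
19 82 0.07 0.46 0.03
20 87 0.06 0.46 -0.01
21 91 0.06 0.45 -0.05
22 96 0.06 0.44 -0.08
23 100 0.06 0.43 -0.11
```

Request:
play_rows:
  commands:
    - {"x": 0, "y": 0.02, "z": 0.54, "rx": 0, "ry": 0, "rz": 0, "fingers": -1}
    - {"x": 0.01, "y": 0.06, "z": 0.54, "rx": 0, "ry": 0, "rz": 0, "fingers": -1}
    - {"x": 0.01, "y": 0.1, "z": 0.53, "rx": 0, "ry": 0, "rz": 0, "fingers": -1}
    - {"x": 0.02, "y": 0.14, "z": 0.51, "rx": 0, "ry": 0, "rz": 0, "fingers": -1}
    - {"x": 0.03, "y": 0.18, "z": 0.5, "rx": 0, "ry": 0, "rz": 0, "fingers": -1}
    - {"x": 0.03, "y": 0.21, "z": 0.48, "rx": 0, "ry": 0, "rz": 0, "fingers": -1}
    - {"x": 0.03, "y": 0.25, "z": 0.46, "rx": 0, "ry": 0, "rz": 0, "fingers": -1}
    - {"x": 0.04, "y": 0.28, "z": 0.43, "rx": 0, "ry": 0, "rz": 0, "fingers": -1}
    - {"x": 0.04, "y": 0.31, "z": 0.4, "rx": 0, "ry": 0, "rz": 0, "fingers": -1}
    - {"x": 0.05, "y": 0.34, "z": 0.38, "rx": 0, "ry": 0, "rz": 0, "fingers": -1}

```text
time: 11.08
tcp_pos: [0.5279, 0.205, 0.2058]
eef_rot: [-1.816, -1.583, -0.848]
wrist_force: [0.0, -1.7, 1.1]
width: -0.001
gripper_force: 0.8
```

```bash
python3 - <<'E'
from st import *;import cv2
st()
c=[cv2.resize(r.get_image(n)['color'][a:b,e:f],(400,300)) for n,a,b,e,f in(('scene',170,320,230,430),('top',160,310,220,420))]
cv2.imwrite('pics/b.png',np.hstack(c)[:,:,::-1])
E
```

```text
t 11.07 tcp [0.5279 0.205  0.2058] | front of hinge u=0.1016 side v=0.0013 z-rim=0.0808
toolz [ 0.089  0.771 -0.63 ] tooly [ 0.992 -0.128 -0.017] q [ 0.56  0.73 -0.85  1.98 -0.72  0.52  0.39] F [ 0.  -1.7  1.1]
```

View pics/b.png

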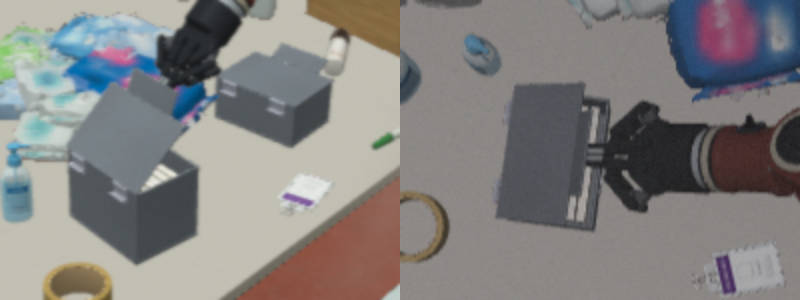

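The lid is up about 45° with the fingertips under it (crop about (165,75)). The box hasn't moved and the forces are small, so I'll carry on along the arc.

Request:
play_rows:
  commands:
    - {"x": 0.05, "y": 0.36, "z": 0.35, "rx": 0, "ry": 0, "rz": 0, "fingers": -1}
    - {"x": 0.05, "y": 0.38, "z": 0.31, "rx": 0, "ry": 0, "rz": 0, "fingers": -1}
    - {"x": 0.06, "y": 0.4, "z": 0.28, "rx": 0, "ry": 0, "rz": 0, "fingers": -1}
    - {"x": 0.06, "y": 0.42, "z": 0.25, "rx": 0, "ry": 0, "rz": 0, "fingers": -1}
    - {"x": 0.06, "y": 0.43, "z": 0.21, "rx": 0, "ry": 0, "rz": 0, "fingers": -1}
    - {"x": 0.06, "y": 0.44, "z": 0.17, "rx": 0, "ry": 0, "rz": 0, "fingers": -1}
    - {"x": 0.06, "y": 0.45, "z": 0.14, "rx": 0, "ry": 0, "rz": 0, "fingers": -1}
    - {"x": 0.06, "y": 0.46, "z": 0.1, "rx": 0, "ry": 0, "rz": 0, "fingers": -1}
    - {"x": 0.07, "y": 0.46, "z": 0.06, "rx": 0, "ry": 0, "rz": 0, "fingers": -1}
    - {"x": 0.07, "y": 0.46, "z": 0.03, "rx": 0, "ry": 0, "rz": 0, "fingers": -1}
    - {"x": 0.06, "y": 0.46, "z": 0, "rx": 0, "ry": 0, "rz": 0, "fingers": -1}
    - {"x": 0.06, "y": 0.4, "z": 0, "rx": 0, "ry": 0, "rz": 0, "fingers": -1}
    - {"x": 0.06, "y": 0.35, "z": 0, "rx": 0, "ry": 0, "rz": 0, "fingers": -1}
    - {"x": 0.05, "y": 0.35, "z": 0, "rx": 0, "ry": 0, "rz": 0, "fingers": -1}
    - {"x": 0.05, "y": 0.35, "z": 0, "rx": 0, "ry": 0, "rz": 0, "fingers": -1}
    - {"x": 0, "y": 0, "z": 0, "rx": 0, "ry": 0, "rz": 0, "fingers": -1}
    - {"x": 0, "y": 0, "z": 0, "rx": 0, "ry": 0, "rz": 0, "fingers": -1}

```text
time: 13.3
tcp_pos: [0.5455, 0.3275, 0.2429]
eef_rot: [-1.817, -1.583, -0.848]
wrist_force: [-0.4, 0.0, -0.9]
width: -0.003
gripper_force: 0.0
```

```bash
python3 - <<'E'
from st import *;import cv2
st()
c=[cv2.resize(r.get_image(n)['color'][a:b,e:f],(400,300)) for n,a,b,e,f in(('scene',170,320,230,430),('top',160,310,220,420))]
cv2.imwrite('pics/c.png',np.hstack(c)[:,:,::-1])
E
```

```text
t 13.3 tcp [0.5455 0.3275 0.2429] | front of hinge u=-0.0222 side v=0.0010 z-rim=0.1179
toolz [ 0.089  0.771 -0.631] tooly [ 0.992 -0.129 -0.017] q [ 0.3   0.69 -0.83  1.88 -0.76  0.46  0.21] F [-0.4  0.  -0.9]
```

View pics/c.png

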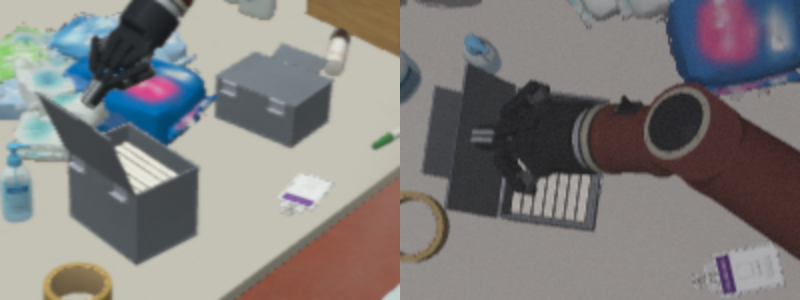

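The lid has gone past upright onto its stop and the fingers are clear of it. I'll back off along the front and up.

Request:
play_rows:
  commands:
    - {"x": -0.1, "y": -0.8, "z": 0.3, "rx": 0, "ry": 0, "rz": 0, "fingers": -1}
    - {"x": -0.1, "y": -0.8, "z": 0.5, "rx": 0, "ry": 0, "rz": 0, "fingers": -1}
    - {"x": -0.1, "y": -0.8, "z": 0.6, "rx": 0, "ry": 0, "rz": 0, "fingers": -1}
    - {"x": -0.1, "y": -0.8, "z": 0.6, "rx": 0, "ry": 0, "rz": 0, "fingers": -1}
    - {"x": -0.1, "y": -0.8, "z": 0.6, "rx": 0, "ry": 0, "rz": 0, "fingers": -1}
    - {"x": -0.1, "y": -0.8, "z": 0.3, "rx": 0, "ry": 0, "rz": 0, "fingers": -1}
    - {"x": -0.1, "y": -0.8, "z": 0.3, "rx": 0, "ry": 0, "rz": 0, "fingers": -1}
    - {"x": -0.1, "y": -0.8, "z": 0, "rx": 0, "ry": 0, "rz": 0, "fingers": -1}
    - {"x": -0.1, "y": -0.8, "z": 0, "rx": 0, "ry": 0, "rz": 0, "fingers": -1}
    - {"x": -0.1, "y": -0.8, "z": 0, "rx": 0, "ry": 0, "rz": 0, "fingers": -1}
    - {"x": -0.1, "y": -0.8, "z": 0, "rx": 0, "ry": 0, "rz": 0, "fingers": -1}
    - {"x": -0.1, "y": -0.8, "z": 0, "rx": 0, "ry": 0, "rz": 0, "fingers": -1}
    - {"x": -0.1, "y": -0.8, "z": 0, "rx": 0, "ry": 0, "rz": 0, "fingers": -1}
    - {"x": 0, "y": 0, "z": 0, "rx": 0, "ry": 0, "rz": 0, "fingers": -1}
    - {"x": 0, "y": 0, "z": 0, "rx": 0, "ry": 0, "rz": 0, "fingers": -1}
    - {"x": 0, "y": 0, "z": 0, "rx": 0, "ry": 0, "rz": 0, "fingers": -1}
    - {"x": 0, "y": 0, "z": 0, "rx": 0, "ry": 0, "rz": 0, "fingers": -1}

```text
time: 15.52
tcp_pos: [0.5192, 0.1204, 0.3072]
eef_rot: [-1.815, -1.584, -0.848]
wrist_force: [0.1, 1.3, -0.3]
width: -0.002
gripper_force: 0.0
```

```bash
python3 - <<'E'
from st import *;import cv2
st()
c=[cv2.resize(r.get_image(n)['color'][a:b,e:f],(400,300)) for n,a,b,e,f in(('scene',170,320,230,430),('top',160,310,220,420))]
cv2.imwrite('pics/d.png',np.hstack(c)[:,:,::-1])
E
```

```text
t 15.53 tcp [0.5192 0.1204 0.3072] | front of hinge u=0.1866 side v=-0.0020 z-rim=0.1822
toolz [ 0.088  0.771 -0.63 ] tooly [ 0.992 -0.127 -0.017] q [ 0.72  0.55 -0.8   1.87 -0.66  0.89  0.31] F [ 0.1  1.3 -0.3]
```

View pics/d.png

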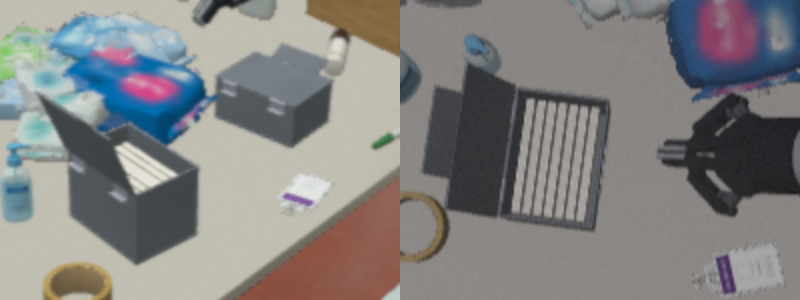

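The lid rests open (crop (85,140)), the short box is shut, nothing has moved, and the arm is clear.

```bash
python3 -c "from station import r;print(r.hand_in())"
```

```text
the job is handed in; nothing more can be done
None
```

I handed the job in at about 15.5 s: the taller box's lid is open and leaning back on its stop. In the last pictures the shorter box is shut, nothing in view has moved, and the arm is clear; the hand-in gave no verdict.

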